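# Change the reagent packs of a bench analyser with its supply isolated

## Robot

A 6-joint arm with a two-finger parallel gripper is mounted at the origin on the work surface. World frame = base frame: x ahead of the robot, y to its left, z up, the work surface at z = 0. Lengths are in mm, angles in rad, forces in N, time in s.
With the tool pointing down it reaches from about 275 to 825 mm from the base axis. Payload 5.2 kg.
Tool frame: the origin (TCP) lies at the very end of the fingers, on their centre line; the grasp point (between the pads) lies 19 mm behind it; z points along the fingers, y is the direction in which the jaws open and shut (so a half turn about z gives the same grasp; the last joint's range is limited). The gripper opens to 93 mm and grips with 3 to 60 N. Pads are 15 mm wide; open, the fingers measure 128 mm over their backs; the gripper's body (75 mm by 188 mm) begins 65 mm behind the grasp point.
Start: joints at [0.912, 0.259, 1.535, -0, 1.348, -0.203], TCP at [242.079, 493.865, 192.853] pointing down, gripper open.
Joint ranges: [-3.14, 3.14], [-0.91, 2.08], [0.19, 2.58], [-1.22, 4.36], [0.22, 2.71], [-3.12, 3.12]. Speed limits (rad/s): [2.57, 2.57, 3.14, 3.14, 3.14, 3.14].

## Interface

Orientations are given as [roll, pitch, yaw] about the fixed x, y, z axes, in that order (R = Rz(yaw) Ry(pitch) Rx(roll)).
In Python, from bench import robot gives the robot as it stands. The module is installed in compiled form; this text tells all that it offers. Calls block until the motion is done:
- robot.move_ptp(position, orientation): joint-space move of the TCP to a pose.
- robot.move_linear(position, ori=None, speed=150, f_stop=None): straight line of the TCP; ori=None keeps the orientation; speed is the mean speed in mm/s. With f_stop (N) it stops when the force on the tool has changed by that much, and returns True; else False.
- robot.move_j(angles): joint-space move.
- robot.move_gripper(opening): opening from 0.0 (shut) to 1.0 (fully open); the grip force is fixed at half the most; returns when the fingers have stopped.
- robot.sleep(seconds).
- robot.inverse_kinematics(position, orientation): joint angles nearest the present ones, or None.
- robot.get_image(name): name is "scene" or "top" or "wrist"; returns a dict with "img" (420x560x3 uint8, blue, green, red), "fovy" (degrees; the focal length in pixels is half the picture's height over the tangent of half this angle, whatever the lens; pixels are square), "cx", "cy" (the principal point, pixels), "k1" (the pictures are not rectified: a ray, as slopes to the right and down, at radius r is drawn at 1 + k1 r^2 times it, then the intrinsics apply), "eye" and "orientation" of the camera in the world. Camera axes: x right, y down, z forward; pixel columns grow to the right and rows downward; lengths in mm; the calibration is good to about 2 mm. A picture is of the moment at which its call begins. There is no depth.
A pose or a line that the arm cannot do raises robot.MotionError and nothing moves.
- robot.hand_in(): hands the job in, once; it reports no verdict.
Readings, each from a call of its own:
- robot.current_t(): time.
- robot.current_qpos(): joint angles.
- robot.current_joint_vel(): joint speeds.
- robot.current_joint_efforts(): joint torques, N m.
- robot.current_tcp_pos(): TCP position.
- robot.current_eef_rot(): TCP orientation.
- robot.current_contact_force(): force on the tool from outside, world axes, zero at the start.
- robot.current_ft_torque(): the same for the moment, N m.
- robot.current_gripper_width(): opening from 0.0 (shut) to 1.0 (fully open).
Only numpy, scipy, OpenCV 4.12 (cv2) and the standard library are available. Lean on these libraries where they do the work, as an engineer would, in place of code of your own. Each camera call takes 0.05 s, during which the arm holds its last target.

## Task

Switch the analyser off at the rotary isolator before you touch any reagent pack, draw the used packs out of the analyser's loading bay and put them in the steel discard tray, then slide every fresh pack from the mat into a lane of its own under the bay cover until it is fully home against the stop. When all the packs are in place, turn the isolator back on; keep hands off the packs whenever it is not off, and leave the other things on the counter as they are.

Things in the scene. Friction and masses are not known exactly. Their poses are not given: they have to be found in the camera images.
- analyser: Bench analyser, fixed: white housing 320 wide, 360 high, 340 deep, loading bay in front. Origin on the bench at the lanes' back stop (x = 0, the housing's front face), under the middle lane; x points into the machine along the lanes, y across, z up. Flat deck, top 30 above the bench, from x = -220 to 0, y -115 to 115; clear and open ahead of x = -77. A pack fully home has its origin at x = -55.
- cover (a point): Middle of the front edge of the bay cover's underside, 60 mm in front of the stop: a fixed plate 18 thick that overhangs all lanes from the analyser's x = -60 to 0. Its underside is 44 above the deck, its top 92 above the bench.
- lane0 (a point): On the deck at the back stop of the lane at analyser y = -68 mm; axes as the analyser's. Three parallel lanes, each 46 wide and flat, lie between guides 22 wide and 25 high that run from x = -77 (round noses, 11 radius) to the stop.
- lane1 (a point): The same for the middle lane, y = 0.
- lane2 (a point): The same for the lane at y = 68 mm.
- isolator: Enclosed rotary isolator, fixed: grey box 110 (x) x 150 (y) x 75 high lying on the bench, black bar handle on top. Origin under its centre; y along its long side. It stands in one of two places on the robot's right, the discard tray in the other.
- handle (a joint): Isolator handle, rad, about the vertical axis through the box's centre: 0 = off (bar across the box, along the isolator's x), growing clockwise seen from above to 1.571 = on (bar along the box's long side). Snap action: past half-way a spring drives it to the nearer end stop, where it stays; about 0.16 N m starts it, friction 0.03 of that.
- handle_grip (a point): On the handle's turning axis at mid-grip, 108 mm above the bench. The bar is 66 long and 16 wide, from 88 to 122 mm above the bench, on a round collar 52 in diameter; this point turns with it, x along the bar.
- tray: Steel discard tray, fixed: 170 (x) x 200 (y) x 45 high outside, walls 4 thick, floor 4 to 5 above the bench. Origin under its centre.
- used0: Used reagent pack, home in a lane at the start, nose inwards; may be absent. 110 long (x), 40 wide, 38 high, about 120 g, off-white, foil discs on top. Origin under its centre, x to its nose, z up. Grip tab on top at the tail (-x) end: 34 long, 12 thick (y), centred at x = -38, from 38 to 68 above the underside; too tall for the cover, it stays outside it.
- used1: As used0.
- used2: As used0.
- fresh0: Fresh reagent pack, on the mat at the start; same shape as used0; may be absent.
- fresh1: As fresh0.
- fresh2: As fresh0.
- dropper: Bystander: small amber dropper bottle, 34 dia x 75 high.
- jar: Bystander: clear lidded jar, 56 dia x 60 high.
- marker: Bystander: black marker pen lying, 130 long.
- tuberack: Bystander: white rack of capped sample tubes, 60 x 150 x 82 high.
- slidebox: Bystander: white slide box with a grey lid, 80 x 100 x 35 high.
There are look-alikes about, which are no part of the job. What is shaped like the fresh1 but blue or yellow is not meant.

How it is judged:
By the outcome, as a careful person would: the job done as asked, in the order asked, and still so for the second after the job is handed in, with the robot touching nothing.
Of used0, used1, used2 only 2 to 3 are there at a start; the rules pass over those that are not, and their reading is None.
Of fresh0, fresh1, fresh2 only 2 to 3 are there at a start; the rules pass over those that are not, and their reading is None.
At some moment in a run one of fresh0, fresh1, fresh2 may be knocked a few centimetres aside while the robot is not near it.
It also fails if it takes over 210 s, if anything falls off the work surface, if the arm or the gripper's body presses on something with over 40 N, if the wrist force passes 120 N, or if a joint passes its speed limit or range.

## Working session

There is one attempt and no reset: what is moved stays moved. The work goes in short steps, each a Python script; the robot and the scene stay as the last script left them, time stands still between calls to the robot, and variables do not carry over. Pictures are saved under pics/ and viewed, and the job is handed in when it is done.

```bash
mkdir -p pics; cat > h.py <<'E'
import numpy as np, cv2
from bench import robot
from scipy.spatial.transform import Rotation as R
def cam(name):
    d=robot.get_image(name); return d
def save(d,fn): cv2.imwrite('pics/'+fn,d['img'])
def meta(d):
    return {k:d[k] for k in d if k!='img'}
def ray(d,u,v):
    h=d['img'].shape[0]; f=h/2/np.tan(np.radians(d['fovy'])/2)
    x=(u-d['cx'])/f; y=(v-d['cy'])/f
    a,b=x,y
    for _ in range(30):
        r2=a*a+b*b; a=x/(1+d['k1']*r2); b=y/(1+d['k1']*r2)
    o=np.array(d['orientation'],float)
    M=o if o.shape==(3,3) else R.from_euler('xyz',o).as_matrix()
    return np.array(d['eye'],float), M@np.array([a,b,1.0])
def onz(d,u,v,z):
    e,r=ray(d,u,v); return e+r*(z-e[2])/r[2]
def proj(d,p):
    h=d['img'].shape[0]; f=h/2/np.tan(np.radians(d['fovy'])/2)
    o=np.array(d['orientation'],float)
    M=o if o.shape==(3,3) else R.from_euler('xyz',o).as_matrix()
    c=M.T@(np.array(p,float)-np.array(d['eye'],float)); a,b=c[:2]/c[2]
    s=1+d['k1']*(a*a+b*b); return np.array([a*s*f+d['cx'],b*s*f+d['cy']])
E
python3 - <<'E'
from h import *
for n in ['scene','top','wrist']:
    d=cam(n); save(d,n+'0.png'); print(n,meta(d))
print(robot.current_t(),robot.current_eef_rot(),robot.current_tcp_pos())
E
```

```text
scene {'fovy': 57.643938392194634, 'cx': 276.7022765549229, 'cy': 210.8802098190563, 'k1': 0.028465529864907774, 'eye': array([1018.93760199, -378.03787654,  917.66854985]), 'orientation': array([-2.54031397, -0.00931088,  1.0794501 ])}
top {'fovy': 52.89132149629892, 'cx': 279.5212935671321, 'cy': 205.0300245579218, 'k1': -0.015525527723052083, 'eye': array([ 293.12243341,  -91.39935212, 1167.61651783]), 'orientation': array([-2.96840323, -0.01536238, -1.56964484])}
wrist {'fovy': 62.93774515951753, 'cx': 279.2573237536508, 'cy': 212.13538464230086, 'k1': 0.0030697612727876174, 'eye': array([173.86017538, 527.81825459, 383.77252749]), 'orientation': array([2.86625618e+00, 1.84738248e-03, 1.11488317e+00])}
0.15 [-3.14023657e+00 -2.66196809e-04  2.68582152e+00] [241.79512044 493.51206617 192.22002665]
```

View pics/scene0.png

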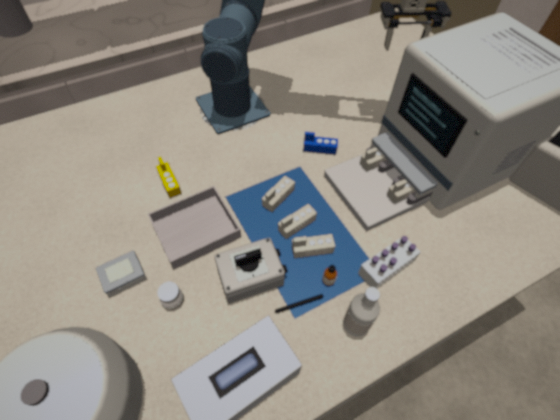

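View pics/top0.png

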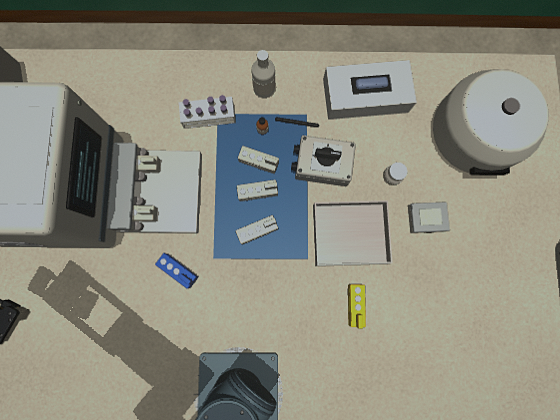

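View pics/wrist0.png

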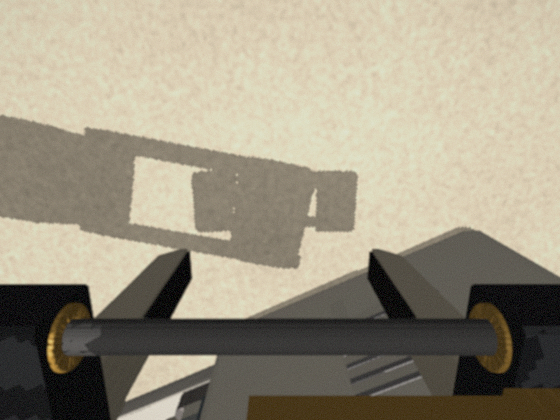

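The scene shows the analyser at top left (top view), with tabs at about (148,160) and (148,212). Three white packs are on the mat at (258,158), (257,190) and (257,229). The isolator is at (325,158), the tray at (351,234), and there are blue and yellow decoys at (176,270) and (357,305). I'll zoom in next.

```bash
python3 - <<'E'
import cv2
a=cv2.imread('pics/top0.png')
cv2.imwrite('pics/c1.png',cv2.resize(a[130:250,100:260],None,fx=5,fy=5,interpolation=cv2.INTER_CUBIC))
cv2.imwrite('pics/c2.png',cv2.resize(a[120:280,225:400],None,fx=4,fy=3.75,interpolation=cv2.INTER_CUBIC) if 0 else cv2.resize(a[130:270,230:400],None,fx=4,fy=4,interpolation=cv2.INTER_CUBIC))
E
```

```text
(no output)
```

View pics/c1.png

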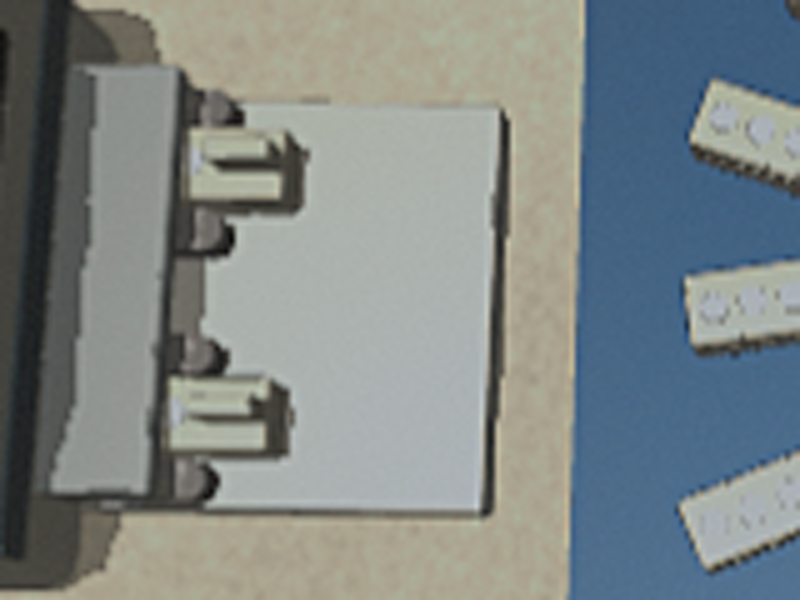

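View pics/c2.png

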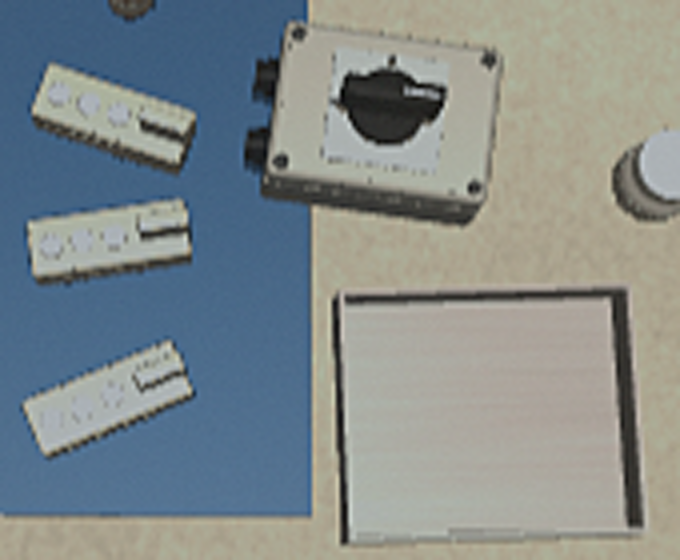

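```bash
python3 - <<'E'
from h import *
d=cam('top'); 
o=lambda u,v,z:onz(d,u,v,z)[:2].round(1)
c2=lambda u,v:(230+u/4,130+v/4)
print('box',[o(*c2(*p),75) for p in [(288,20),(502,48),(478,200),(262,180)]])
print('handle',o(*c2(392,98),122))
print('tray',[o(*c2(*p),45) for p in [(337,290),(630,288),(643,530),(343,545)]])
c1=lambda u,v:(100+u/5,130+v/5)
print('deck',[o(*c1(*p),30) for p in [(500,105),(488,515),(245,102)]])
print('cover front',[o(*c1(*p),92) for p in [(182,68),(152,495)]])
print('tabs',[o(*c1(*p),98) for p in [(245,145),(220,392)]])
for i,P in enumerate([[(50,63),(195,102),(183,165),(32,113)],[(27,222),(187,200),(190,245),(35,277)],[(22,403),(172,340),(193,388),(48,455)]]):
    print('fresh',i,[o(*c2(*p),38) for p in P], o(*c2(*np.mean(P,0)),38))
E
```

```text
box [array([ 677.2, -168.7]), array([ 658.4, -313.6]), array([ 552.7, -294.3]), array([ 565.6, -150.4])]
handle [ 608.6 -231.9]
tray [array([ 496.9, -202.4]), array([ 499. , -401.8]), array([ 336. , -403.5]), array([ 326. , -204.2])]
deck [array([644.5, 113.6]), array([414.7, 112.3]), array([645.5, 255.8])]
cover front [array([644.9, 271.2]), array([417.8, 272.9])]
tabs [array([601.1, 233.7]), array([470.2, 239.3])]
fresh 0 [array([657.8,  -5.3]), array([ 630.3, -106.2]), array([585.2, -98. ]), array([621.7,   6.5])] [623.7 -50.8]
fresh 1 [array([544.6,   8.5]), array([ 560.5, -100.8]), array([ 529., -103.]), array([506.3,   2.4])] [535.  -48.1]
fresh 2 [array([420.2,   9.6]), array([463.3, -90.9]), array([ 430.7, -105.2]), array([385.4,  -8.4])] [424.8 -48.6]
```

Two used packs are home in the outer lanes, and the middle lane is empty. Three off-white fresh packs are on the mat: (258,158), (257,190) and (257,229). I rule out the blue (176,270) and yellow (357,305) look-alikes by colour. The handle at (328,155) lies along the long side, so it is on. I'll retract clear of the housing first, then look at the isolator up close.

```bash
python3 - <<'E'
from h import *
pi=np.pi
robot.move_linear([200,300,330],speed=250)
y=np.radians(83.7)
for p,yw in [([609,-232,240],83.7),([609,-232,91],83.7),([609,-232,91],173.7),([600,237,72],-90),([468,240,72],-90),([608,-90,42],-105),([468,240,72],90)]:
    q=robot.inverse_kinematics(p,[pi,0,np.radians(yw)]); print(p,yw,None if q is None else np.round(q,2))
robot.move_ptp([340,-130,330],[pi,0,y])
robot.move_ptp([590,-190,260],[pi,0,y])
d=cam('wrist'); save(d,'w1.png'); np.save('w1.npy',d,allow_pickle=True); print(robot.current_tcp_pos(),d['eye'],robot.current_t())
E
```

```text
[609, -232, 240] 83.7 [-0.53  0.42  1.19  0.    1.53 -0.42]
[609, -232, 91] 83.7 [-0.53  0.51  1.41  0.    1.22 -0.42]
[609, -232, 91] 173.7 [-0.53  0.51  1.41  0.    1.22 -2.  ]
[600, 237, 72] -90 [ 0.2   0.52  1.45  0.    1.17 -2.94]
[468, 240, 72] -90 [ 0.26  0.33  1.76  0.    1.05 -2.88]
[608, -90, 42] -105 [-0.33  0.5   1.56 -0.    1.08  3.08]
[468, 240, 72] 90 [ 0.26  0.33  1.76 -0.    1.05  0.26]
[ 589.50528176 -189.8059374   261.45908848] [ 597.84515556 -113.31630442  452.41314149] 4.0667
```

View pics/w1.png

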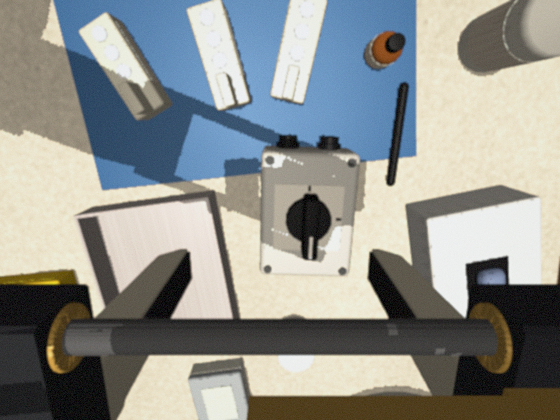

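```bash
python3 - <<'E'
from h import *
d=np.load('w1.npy',allow_pickle=True).item()
a=d['img']; cv2.imwrite('pics/w1c.png',cv2.resize(a[130:290,240:380],None,fx=3.7,fy=3.7,interpolation=cv2.INTER_CUBIC))
o=lambda u,v,z:onz(d,u,v,z)[:2].round(1)
print([o(*p,75) for p in [(269,160),(354,162),(342,271),(265,269)]])
b=[(310,196),(309.5,260)]
print([o(*p,122) for p in b])
E
```

```text
[array([ 581.2, -159.6]), array([ 673.7, -172. ]), array([ 652.9, -301.2]), array([ 561.2, -288.6])]
[array([ 619.4, -193.5]), array([ 613.1, -261.6])]
```

View pics/w1c.png

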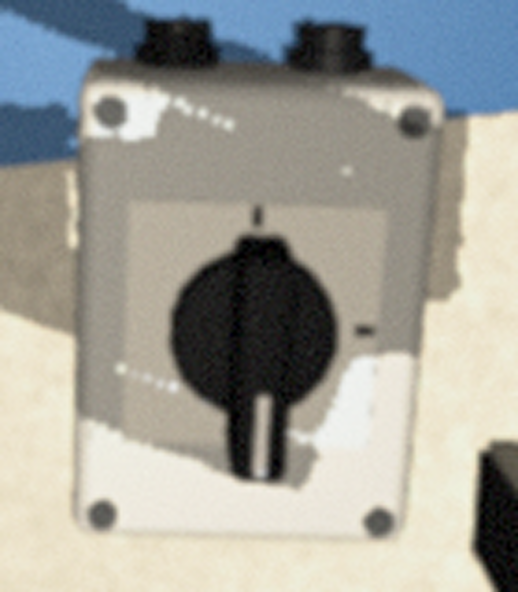

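```bash
python3 - <<'E'
from h import *
pi=np.pi
y0=np.radians(82.2)
P=[617,-229.5]
robot.move_gripper(0.5)
robot.move_ptp(P+[140],[pi,0,y0])
print(robot.move_linear(P+[92.5],speed=80,f_stop=8),robot.current_tcp_pos())
robot.move_gripper(0.0); robot.sleep(0.2)
print(robot.current_gripper_width()*93,robot.current_contact_force(),robot.current_ft_torque())
for a in np.arange(10,91,10):
    robot.move_ptp(P+[92.5],[pi,0,y0+np.radians(a)])
    print(a,robot.current_contact_force().round(1),robot.current_ft_torque().round(2),robot.current_qpos()[5].round(2))
print(robot.current_t())
E
```

```text
False [ 617.25623754 -229.61006949   92.784386  ]
15.470559674434549 [ 5.7048867  -0.33985531 -1.29131576] [-0.13274192 -0.88875959  0.02413259]
10 [ 4.7 -0.4 -0.1] [-0.13 -0.88 -0.11] -0.56
20 [ 5.1 -0.8 -0.4] [-0.17 -0.85 -0.07] -0.73
30 [ 4.3 -1.2  0.4] [-0.3  -0.77 -0.09] -0.9
40 [ 4.8 -1.6  1.4] [-0.4  -0.62  0.02] -1.08
50 [ 3.6 -2.9  1.9] [-0.57 -0.49 -0.  ] -1.25
60 [ 2.1 -4.2  2.6] [-0.84 -0.27  0.1 ] -1.43
70 [ 0.9 -4.7  4.2] [-0.96 -0.18  0.14] -1.6
80 [ 1.1 -5.4  4.5] [-1.   -0.15  0.16] -1.78
90 [ 1.3 -5.   2.5] [-1.09 -0.09  0.  ] -1.95
9.7333
```

Turned smoothly with low forces. I'll release, rise and verify, then look at the bay.

```bash
python3 - <<'E'
from h import *
pi=np.pi
robot.move_gripper(0.5)
robot.move_linear([617,-229.5,260],speed=200)
d=cam('top'); save(d,'t2.png')
robot.move_ptp([480,-60,330],[pi,0,-pi/2])
robot.move_ptp([530,190,260],[pi,0,-pi/2])
w=cam('wrist'); save(w,'w2.png'); np.save('w2.npy',w,allow_pickle=True)
d2=cam('top'); save(d2,'t3.png'); np.save('t3.npy',d2,allow_pickle=True)
cv2.imwrite('pics/t3c.png',cv2.resize(d2['img'][120:270,230:400],None,fx=4,fy=4,interpolation=cv2.INTER_CUBIC))
print(robot.current_t(),robot.current_qpos().round(2),robot.current_tcp_pos(),w['eye'])
E
```

```text
20.2583 [ 0.15  0.25  1.39  0.    1.51 -3.  ] [530.01950051 189.94670915 260.03619136] [530.02538537 114.82180667 451.66658622]
```

View pics/w2.png

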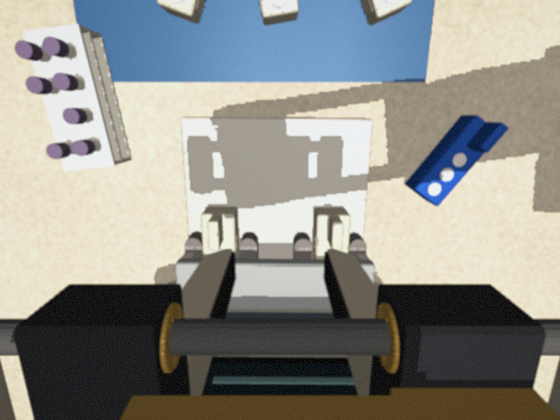

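View pics/t3c.png

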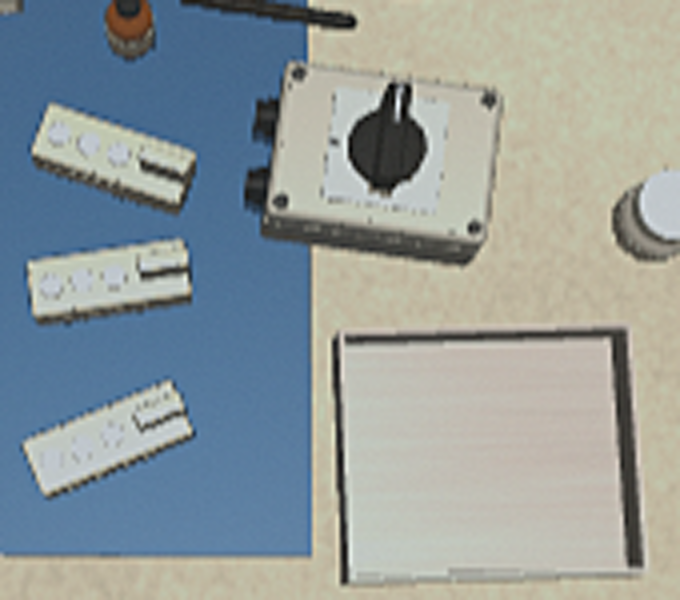

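The bar is now across the box, so the isolator is off. Next is a close look at the tabs.

```bash
python3 - <<'E'
import cv2
a=cv2.imread('pics/w2.png')
cv2.imwrite('pics/w2c.png',cv2.resize(a[105:275,165:385],None,fx=3.6,fy=3.5,interpolation=cv2.INTER_CUBIC))
E
```

```text
(no output)
```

View pics/w2c.png

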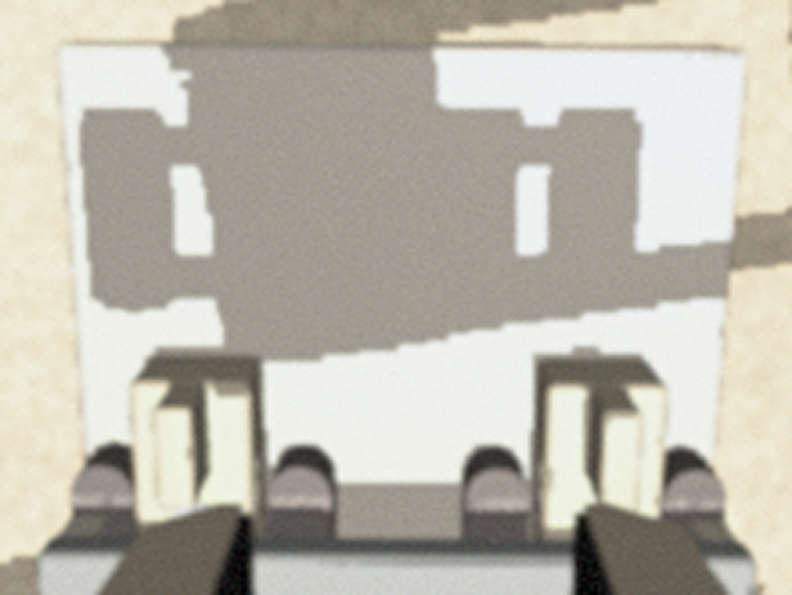

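```bash
python3 - <<'E'
from h import *
d=np.load('w2.npy',allow_pickle=True).item()
o=lambda u,v,z:onz(d,165+u/3.6,105+v/3.5,z)[:2].round(1)
print('deck front',o(60,45,30),o(745,52,30))
print('cover',o(40,555,92),o(750,556,92))
print('tabL',o(156,405,98),o(192,405,98),o(158,505,98),o(196,505,98))
print('tabR',o(604,410,98),o(638,410,98),o(598,505,98),o(636,505,98))
print('packL tail top',o(133,381,68),o(250,381,68)); print('packR',o(549,385,68),o(664,387,68))
t=np.load('t3.npy',allow_pickle=True).item()
print(proj(t,[600,235,98]),proj(t,[465,236,98]))
E
```

```text
deck front [645.2 118.4] [419.7 120.8]
cover [647.1 277.7] [422.7 278.2]
tabL [606.3 224.8] [595.5 224.8] [607.5 257.9] [595.9 257.9]
tabR [471.9 226.5] [461.7 226.5] [472.4 258. ] [460.8 258. ]
packL tail top [619.7 225.8] [581.9 225.8]
packR [485.2 227.3] [447.9 228. ]
[148.48841971 159.41090676] [145.1936262 210.407965 ]
```

```bash
cat >> h.py <<'E'
pi=np.pi
YM=np.radians(-90.6)
def st(m=''):
    print(m,'t',round(robot.current_t(),1),'w',round(robot.current_gripper_width()*93,1),'tcp',robot.current_tcp_pos().round(1),'F',robot.current_contact_force().round(1),flush=True)
def used(tx,ty,placey):
    robot.move_gripper(0.5)
    robot.move_linear([tx,ty,130],[pi,0,YM],speed=250)
    print(robot.move_linear([tx,ty,73],speed=100,f_stop=8)); st('down')
    robot.move_gripper(0.0); st('grip')
    robot.move_linear([tx,ty,75],speed=40)
    robot.move_linear([tx-0.011*125,ty-125,75],speed=120); st('out')
    robot.move_linear([tx-1.4,ty-125,215],speed=300)
    robot.move_ptp([375,placey,215],[pi,0,pi]); st('over tray')
    robot.move_linear([375,placey,70],speed=200)
    print(robot.move_linear([375,placey,45],speed=50,f_stop=5)); st('set')
    robot.move_gripper(0.4)
    robot.move_linear([375,placey,215],speed=250); st('done')
E
python3 - <<'E'
from h import *
used(601.3,240,-346)
w=cam('top'); save(w,'t4.png')
E
```

```text
False
down t 22.0 w 46.2 tcp [601.8 240.   73.8] F [ 0.2  0.5 -0.6]
grip t 22.8 w 0.3 tcp [601.3 240.   72.9] F [-0.4 -0.4  0.1]Traceback (most recent call last):
  File "<stdin>", line 2, in <module>
  File "h.py", line 36, in used
    robot.move_linear([tx-0.011*125,ty-125,75],speed=120); st('out')
    ~~~~~~~~~~~~~~~~~^^^^^^^^^^^^^^^^^^^^^^^^^^^^^^^^^^^^
bench.MotionError: the arm cannot follow that straight line within its joint ranges
```

```bash
python3 - <<'E'
from h import *
for n in ['top','scene','wrist']:
    w=cam(n); save(w,n+'4.png')
    if n=='top': cv2.imwrite('pics/t4c.png',cv2.resize(w['img'][120:260,90:260],None,fx=4,fy=4))
    if n=='scene': cv2.imwrite('pics/s4c.png',cv2.resize(w['img'][100:230,310:450],None,fx=4,fy=4))
E
```

```text
(no output)
```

View pics/t4c.png

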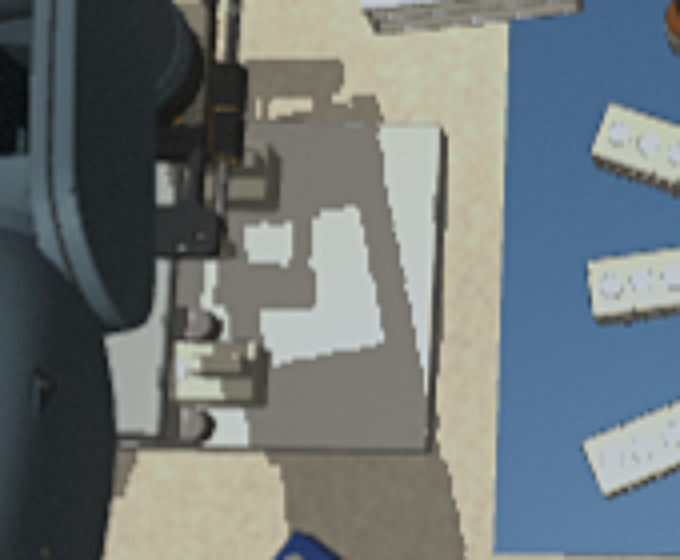

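View pics/s4c.png

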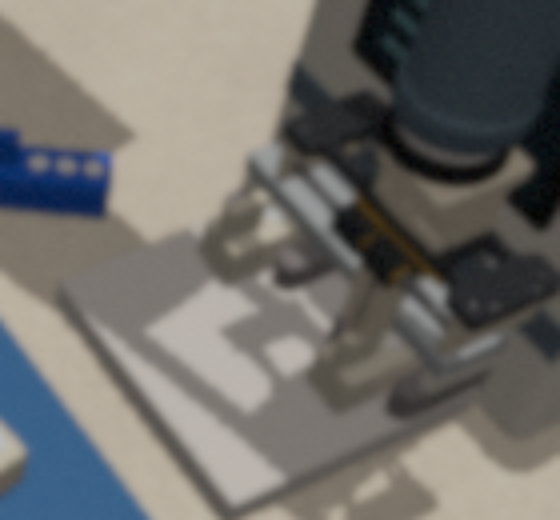

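View pics/wrist4.png

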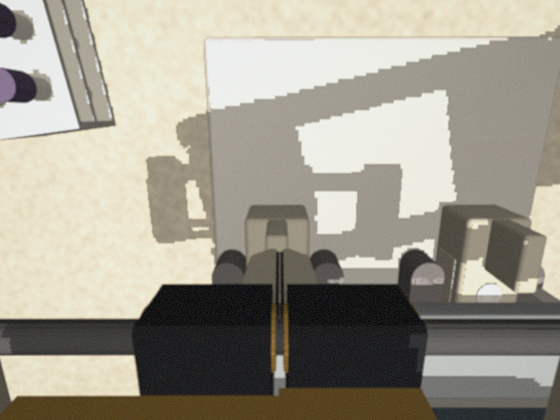

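```bash
python3 - <<'E'
from h import *
w=cam('wrist')
cv2.imwrite('pics/w4c.png',cv2.resize(w['img'][190:330,200:360],None,fx=4,fy=4,interpolation=cv2.INTER_CUBIC))
o=lambda u,v,z:onz(w,u,v,z).round(1)
print(o(247,206,68),o(308,206,68),o(266,222,98),o(289,222,98),o(278,249,98),o(278,249,75))
tp=robot.current_tcp_pos(); print(tp,proj(w,tp),proj(w,[601.3,224,98]),proj(w,[601.3,258,98]))
print(robot.current_gripper_width(), robot.current_qpos())
E
```

```text
[620.2 217.3  68. ] [583.7 217.7  68. ] [607.8 218.   98. ] [595.9 218.1  98. ] [601.8 233.   98. ] [601.9 242.3  75. ]
[601.30257527 239.98389251  74.99863552] [279.01313425 245.42572116] [278.69553933 232.88411036] [279.38169692 291.65893536]
0.001511459943075805 [ 2.07746245e-01  5.22312886e-01  1.43737817e+00  5.71781682e-06
  1.18191420e+00 -2.92334470e+00]
```

View pics/w4c.png

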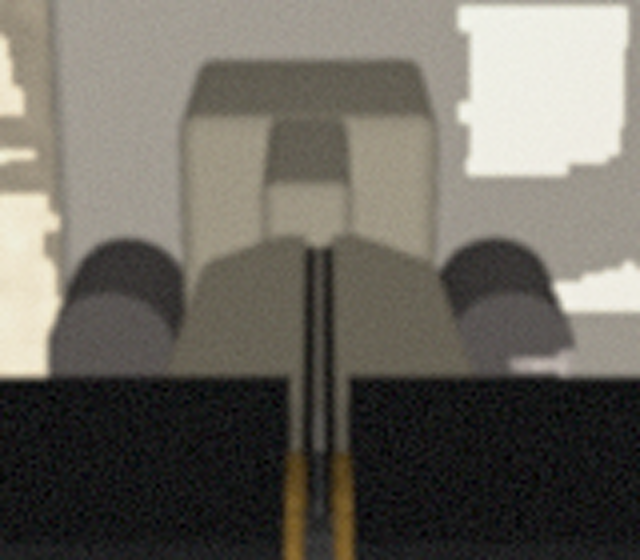

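```bash
cat >> h.py <<'E'
def tri(obs):
    A=np.zeros((3,3));b=np.zeros(3)
    for d,u,v in obs:
        e,r=ray(d,u,v); r=r/np.linalg.norm(r); M=np.eye(3)-np.outer(r,r); A+=M;b+=M@e
    p=np.linalg.solve(A,b); return p,[ (proj(d,p)-[u,v]).round(1) for d,u,v in obs]
E
python3 - <<'E'
from h import *
w=cam('wrist'); w2=np.load('w2.npy',allow_pickle=True).item()
c4=lambda u,v:(200+u/4,190+v/4); c2=lambda u,v:(165+u/3.6,105+v/3.5)
print('tabfront',tri([(w,*c4(268,182)),(w2,*c2(156,406))]),tri([(w,*c4(348,182)),(w2,*c2(192,406))]))
print('tail',tri([(w,*c4(187,115)),(w2,*c2(133,381))]),tri([(w,*c4(434,115)),(w2,*c2(250,381))]))
print('deck corner',onz(w,206,38,30))
t=cam('top'); print('tip proj top',proj(t,robot.current_tcp_pos()))
E
```

```text
tabfront (array([607.55502338, 227.10735436,  92.48386689]), [array([ 0.1, -0.4]), array([-0.1,  0.2])]) (array([596.77375368, 227.46700447,  91.59715589]), [array([ 0.1, -0.5]), array([-0.1,  0.3])])
tail (array([621.44158734, 227.78337822,  60.39096719]), [array([-0. ,  0.3]), array([ 0. , -0.2])]) (array([582.73614669, 227.6097252 ,  61.72342134]), [array([-0. ,  0.1]), array([ 0., -0.])])
deck corner [645.66360932 118.27792612  30.        ]
tip proj top [149.13753066 161.35051505]
```

```bash
python3 - <<'E'
from h import *
s=cam('scene')
cv2.imwrite('pics/s5c.png',cv2.resize(s['img'][120:220,350:450],None,fx=6,fy=6,interpolation=cv2.INTER_CUBIC))
print(proj(s,robot.current_tcp_pos()))
for p in [[601,225,68],[601,225,98],[601,240,75],[601,240,98]]: print(p,(proj(s,p)-[350,120])*6)
print(robot.current_tcp_pos(),robot.current_eef_rot())
E
```

```text
[398.23957634 187.4221929 ]
[601, 225, 68] [259.32125403 425.21248088]
[601, 225, 98] [276.57416828 385.16223615]
[601, 240, 75] [289.09069826 404.13675369]
[601, 240, 98] [302.81748183 373.15993733]
[601.25744839 240.00193828  74.99077424] [ 3.14151479e+00 -3.00202212e-05 -1.58123345e+00]
```

View pics/s5c.png

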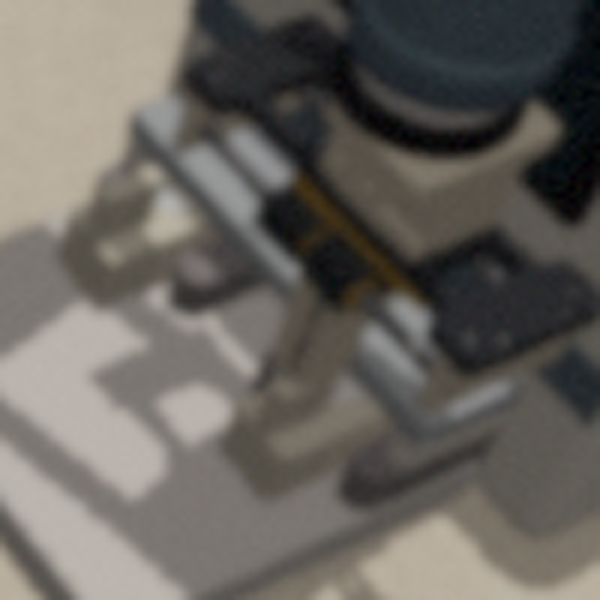

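```bash
python3 - <<'E'
from h import *
w=cam('wrist'); 
# tool-frame -> wrist cam
T=R.from_euler('xyz',robot.current_eef_rot()).as_matrix(); tp=robot.current_tcp_pos()
f=210/np.tan(np.radians(w['fovy'])/2); print('f',f)
for g,lab in [(0,'shut')]:
  for dz in [0,-10,-20,-30]:
    print(dz,[proj(w,tp+T@np.array(p)).round(1) for p in [(7.5,0,dz),(-7.5,0,dz),(7.5,17.5,dz),(11,17.5,dz),(7.5,46.5,dz),(7.5,64,dz)]])
E
```

```text
f 343.1071224737594
0 [array([279. , 233.6]), array([279. , 257.1]), array([308.6, 233.6]), array([308.7, 228. ]), array([357.6, 233.6]), array([387.3, 233.6])]
-10 [array([279. , 239.5]), array([279. , 264.1]), array([310.1, 239.5]), array([310.2, 233.6]), array([361.6, 239.5]), array([392.7, 239.5])]
-20 [array([279. , 246.1]), array([279. , 271.7]), array([311.7, 246.1]), array([311.9, 239.9]), array([365.9, 246. ]), array([398.6, 246. ])]
-30 [array([279. , 253.3]), array([279. , 280.2]), array([313.5, 253.3]), array([313.7, 246.9]), array([370.7, 253.3]), array([405.2, 253.3])]
```

The camera views suggest the fingertips end about 20–25 mm above the reported TCP: the jaws shut above the tab. I'll check by gently touching the tab top.

```bash
python3 - <<'E'
from h import *
print(robot.move_linear([601.3,240,60],speed=15,f_stop=4)); st()
robot.move_linear([601.3,240,85],speed=80)
E
```

```text
True
 t 23.9 w 0.3 tcp [601.5 240.   72.5] F [ 0.4 -0.7  5.1]
```

Contact at TCP reading 72.5 with the tab top at 98 confirms it: the tip sits about 25 mm above the reading. I'll correct for that, and use yaw +90 to stay within the joint range.

```bash
cat >> h.py <<'E'
YM=np.radians(89.4); OFF=25.5
def used(tx,ty,placey):
    robot.move_gripper(0.5)
    robot.move_linear([tx,ty,130],[pi,0,YM],speed=250)
    print(robot.move_linear([tx,ty,74-OFF],speed=100,f_stop=6)); st('down')
    robot.move_gripper(0.0); st('grip')
    if robot.current_gripper_width()*93<8: raise SystemExit('no grip')
    robot.move_linear([tx,ty,76-OFF],speed=40)
    robot.move_linear([tx-0.011*125,ty-125,76-OFF],speed=120); st('out')
    robot.move_linear([tx-1.4,ty-125,200],speed=300)
    robot.move_ptp([375,placey,200],[pi,0,0]); st('over tray')
    robot.move_linear([375,placey,70-OFF],speed=250)
    print(robot.move_linear([375,placey,45-OFF],speed=50,f_stop=5)); st('set')
    robot.move_gripper(0.4)
    robot.move_linear([375,placey,200],speed=300); st('done')
E
python3 - <<'E'
from h import *
robot.move_linear([601.3,240,160],speed=250)
robot.move_linear([590,140,170],speed=250)
robot.move_ptp([590,140,170],[pi,0,YM]); st('turned')
used(601.3,240,-346)
w=cam('top'); save(w,'t5.png')
E
```

```text
turned t 27.9 w 0.8 tcp [590.  140.2 170. ] F [0.1 0.5 0.2]
False
down t 30.3 w 46.6 tcp [601.9 240.   49.3] F [ 0.3  0.6 -0.4]
grip t 31.0 w 12.1 tcp [601.4 240.   48.5] F [-0.2  0.7  0.1]
out t 32.4 w 12.1 tcp [599.9 115.6  50.5] F [ 0.5  0.2 -1.2]
over tray t 34.9 w 12.2 tcp [ 375.6 -345.4  199.9] F [-0.3 -0.  -1.8]
True
set t 36.2 w 11.7 tcp [ 375.1 -346.4   22. ] F [-0.1 -0.4  1.1]
done t 37.5 w 37.1 tcp [ 374.5 -345.3  198.7] F [-0.2 -0.1 -0.8]
```

View pics/t5.png

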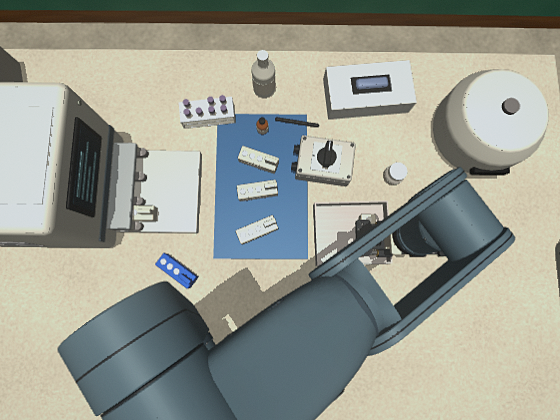

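The lane at the top is empty now, and the arm hides the tray. Now the second used pack.

```bash
python3 - <<'E'
from h import *
robot.move_ptp([466.8,140,170],[pi,0,YM])
used(466.8,240.5,-260)
w=cam('wrist'); save(w,'w6.png')
robot.move_ptp([500,-110,290],[pi,0,pi/2])
t=cam('top'); save(t,'t6.png')
w=cam('wrist'); save(w,'w7.png'); np.save('w7.npy',w,allow_pickle=True);st()
E
```

```text
False
down t 41.4 w 46.5 tcp [467.4 240.5  49.1] F [ 0.2 -0.7 -0.5]
grip t 42.0 w 11.9 tcp [466.8 240.5  48.6] F [-0.1  0.2  0.5]
out t 43.4 w 11.6 tcp [465.4 115.9  50.5] F [ 0.   0.2 -1.1]
over tray t 45.5 w 11.8 tcp [ 375.2 -259.1  199.5] F [-0.6 -0.3 -1.3]
True
set t 46.8 w 11.4 tcp [ 375.1 -260.1   21.9] F [ 0.6 -1.4  1.5]
done t 48.1 w 37.3 tcp [ 374.4 -259.3  198.8] F [ 0.7  0.6 -0.1]
 t 49.4 w 37.4 tcp [ 499.3 -110.6  288.9] F [ 0.6  0.4 -0. ]
```

View pics/w6.png

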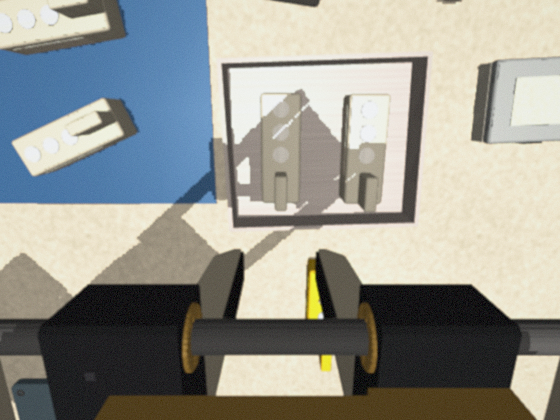

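View pics/w7.png

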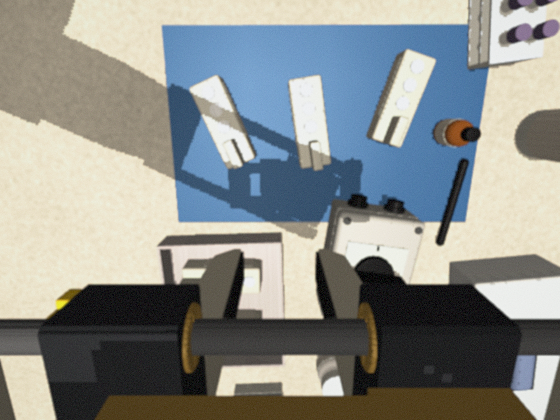

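View pics/t6.png

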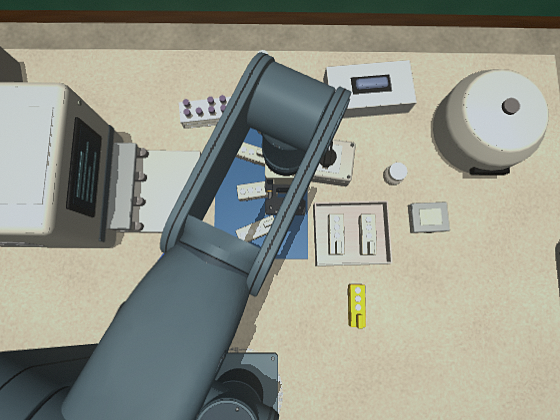

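Both used packs lie in the tray: (281,145) and (366,150) in the wrist view. Now the fresh packs, at (222,120), (310,122) and (403,98).

```bash
python3 - <<'E'
import cv2
a=cv2.imread('pics/w7.png')
cv2.imwrite('pics/w7c.png',cv2.resize(a[35:180,175:445],None,fx=2.95,fy=2.95,interpolation=cv2.INTER_CUBIC))
E
```

```text
(no output)
```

View pics/w7c.png

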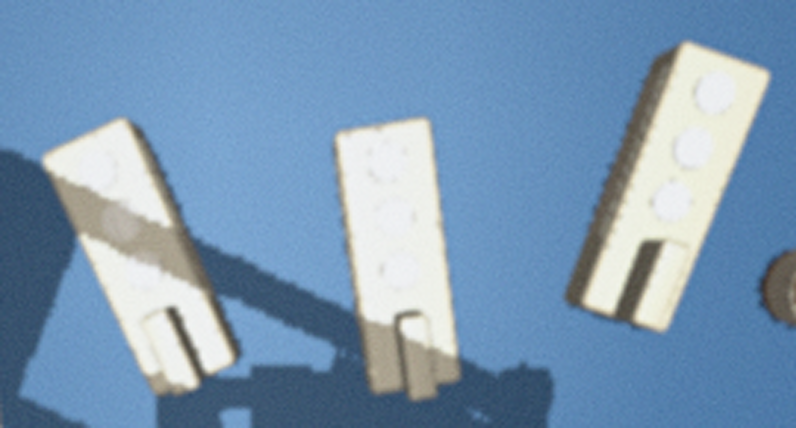

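```bash
cat >> h.py <<'E'
def packpose(d,nose,tail,tab):
    o=lambda p,z:onz(d,*p,z)[:2]
    n=(o(nose[0],38)+o(nose[1],38))/2; t=(o(tail[0],38)+o(tail[1],38))/2
    L=np.linalg.norm(n-t); a=np.degrees(np.arctan2(*(n-t)[::-1])); u=(n-t)/L
    c=(n+t)/2
    tc=np.mean([o(p,68) for p in tab],0)
    print('len',L.round(1),'yaw',a.round(1),'c',c.round(1),'tab from body',(c-38*u).round(1),'tab seen',tc.round(1))
    return a,(c-38*u),tc
E
python3 - <<'E'
from h import *
d=np.load('w7.npy',allow_pickle=True).item()
k=lambda L:[(175+u/2.95,35+v/2.95) for u,v in L]
packpose(d,k([(42,158),(127,118)]),k([(155,392),(240,360)]),k([(143,318),(170,308),(203,383),(172,395)]))
packpose(d,k([(335,132),(428,118)]),k([(372,392),(458,378)]),k([(398,318),(428,313),(437,397),(408,400)]))
packpose(d,k([(688,42),(770,72)]),k([(583,305),(665,332)]),k([(655,240),(690,243),(668,330),(635,320)]))
E
```

```text
len 106.7 yaw 113.9 c [428.6 -43.9] tab from body [444.  -78.6] tab seen [443.7 -78.7]
len 107.6 yaw 98.8 c [537.  -43.5] tab from body [542.8 -81.1] tab seen [543.1 -81.3]
len 108.3 yaw 72.0 c [651.  -16.9] tab from body [639.2 -53. ] tab seen [638.9 -52.5]
```

```bash
cat >> h.py <<'E'
def fresh(x,y,yaw,lx):
    yw=np.radians(yaw)
    robot.move_gripper(0.5)
    robot.move_ptp([x,y,110],[pi,0,yw])
    print(robot.move_linear([x,y,44-OFF],speed=120,f_stop=6)); st('down')
    robot.move_gripper(0.0); st('grip')
    if robot.current_gripper_width()*93<8: raise SystemExit('no grip')
    robot.move_linear([x,y,100],speed=200)
    robot.move_ptp([lx-1.4,115,110],[pi,0,YM])
    robot.move_linear([lx-1.4,115,77-OFF],speed=150); st('pre')
    print('in',robot.move_linear([lx-0.2,225,77-OFF],speed=90,f_stop=15)); st('in')
    print('low',robot.move_linear([lx-0.2,225,72-OFF],speed=30,f_stop=3)); st('low')
    z=robot.current_tcp_pos()[2]
    print('push',robot.move_linear([lx+0.2,256,z],speed=30,f_stop=12)); st('push')
def release(lx):
    p=robot.current_tcp_pos()
    robot.move_gripper(0.35)
    robot.move_linear([p[0],p[1],165],speed=200)
    robot.move_linear([lx-2,150,220],speed=250); st('rel')
E
python3 - <<'E'
from h import *
fresh(443.9,-78.6,113.9,466.8)
w=cam('top'); save(w,'t8.png'); w=cam('wrist'); save(w,'w8.png')
E
```

```text
False
down t 51.5 w 46.3 tcp [444.8 -79.   19.2] F [-0.2  0.2 -0.4]
grip t 52.1 w 11.5 tcp [444.  -78.6  18.6] F [-0.1  0.1  2. ]
pre t 54.0 w 11.8 tcp [465.5 114.   51.3] F [-0.3  0.2 -1.1]
in False
in t 55.4 w 11.3 tcp [466.6 224.5  51.5] F [ 0.3 -0.7 -1.1]
low True
low t 55.6 w 12.0 tcp [467.4 224.7  48.2] F [ 0.8 -0.5  1.9]
push True
push t 56.3 w 11.8 tcp [466.9 244.9  48.1] F [-0.1 -2.5  4.8]
```

View pics/t8.png

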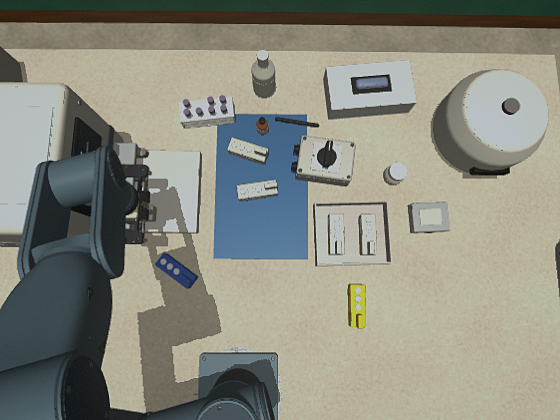

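Stopped at the expected home position. I'll push once more to confirm, release, and check. The top view also shows that the fresh pack near the dropper was knocked to (248,150), which matches my latest measurement.

```bash
python3 - <<'E'
from h import *
p=robot.current_tcp_pos()
print(robot.move_linear([p[0],p[1]+6,p[2]],speed=20,f_stop=15)); st('push2')
release(466.8)
w=cam('wrist'); save(w,'w9.png'); np.save('w9.npy',w,allow_pickle=True)
fresh(543,-81.2,98.8,534.1)
p=robot.current_tcp_pos()
print(robot.move_linear([p[0],p[1]+6,p[2]],speed=20,f_stop=15)); st('push2')
E
```

```text
True
push2 t 56.7 w 11.8 tcp [467.  244.9  48.3] F [-1.4 -1.7  3.6]
rel t 58.6 w 32.6 tcp [464.3 150.2 218.8] F [-0.7  0.7  0.2]
False
down t 61.1 w 46.2 tcp [543.7 -81.1  19.2] F [ 0.1 -0.3 -0.5]
grip t 61.7 w 11.8 tcp [543.1 -81.3  18.6] F [0.9 0.9 1.2]
pre t 63.6 w 11.6 tcp [532.9 113.7  51.2] F [ 0.8 -0.5  0.2]
in False
in t 65.0 w 11.9 tcp [534.  224.4  51.5] F [ 0.1  0.2 -0.3]
low True
low t 65.2 w 11.7 tcp [534.8 224.6  48. ] F [0.1 0.1 3.4]
push True
push t 66.0 w 11.6 tcp [534.6 244.6  48. ] F [ 0.4 -2.7  3.5]
True
push2 t 66.2 w 11.8 tcp [534.6 244.6  48.1] F [-0.6 -0.9  4. ]
```

View pics/w9.png

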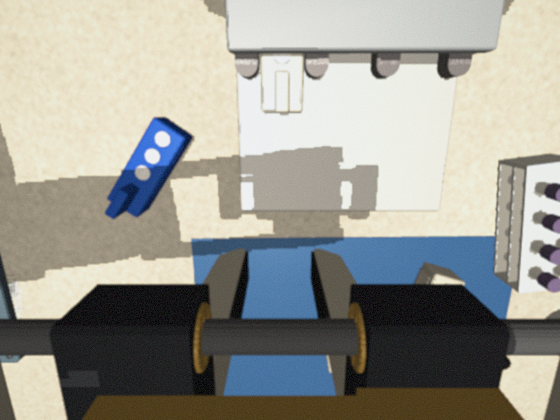

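Lane 2's pack is seated at (282,85). Now I'll release the middle one and re-look at the last fresh pack.

```bash
python3 - <<'E'
from h import *
release(534.1)
robot.move_ptp([600,-90,260],[pi,0,pi/2])
w=cam('wrist'); save(w,'w10.png'); np.save('w10.npy',w,allow_pickle=True)
cv2.imwrite('pics/w10c.png',cv2.resize(w['img'][0:200,200:460],None,fx=3,fy=3,interpolation=cv2.INTER_CUBIC)); st()
E
```

```text
rel t 68.1 w 32.7 tcp [531.5 150.3 218.7] F [ 0.7 -0.4  0. ]
 t 69.2 w 32.4 tcp [599.7 -87.8 259.5] F [-0.9  0.4  0.2]
```

View pics/w10c.png

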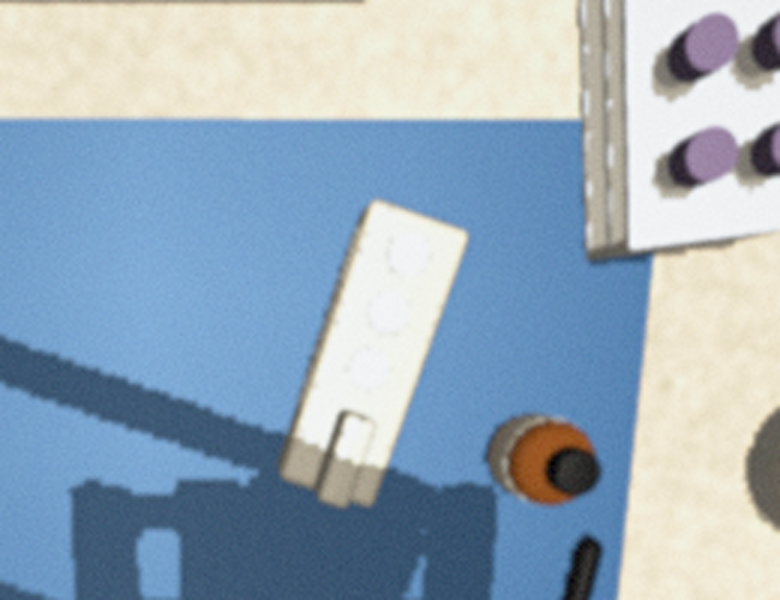

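```bash
python3 - <<'E'
from h import *
d=np.load('w10.npy',allow_pickle=True).item()
k=lambda L:[(200+u/3,v/3) for u,v in L]
packpose(d,k([(373,198),(469,235)]),k([(282,478),(376,507)]),k([(343,411),(376,418),(352,507),(320,495)]))
print(onz(d,*k([(515,452)])[0],0), onz(d,*k([(573,470)])[0],75))
E
```

```text
len 107.8 yaw 72.9 c [651.6 -16.9] tab from body [640.4 -53.2] tab seen [639.6 -51.7]
[719.02775588 -55.95268691   0.        ] [720.71077875 -55.05110025  75.        ]
```

```bash
sed -i 's/speed=200)\n    robot.move_ptp(\[lx-1.4,115,110\]/&/; s/robot.move_linear(\[x,y,100\],speed=200)/robot.move_linear([x,y,140],speed=200)/; s/robot.move_ptp(\[lx-1.4,115,110\]/robot.move_ptp([lx-1.4,115,130]/' h.py
sed -i '/def fresh/,/def release/s/robot.move_gripper(0.5)/robot.move_gripper(0.38)/' h.py
python3 - <<'E'
from h import *
fresh(640,-52.5,72.6,601.3)
p=robot.current_tcp_pos()
print(robot.move_linear([p[0],p[1]+6,p[2]],speed=20,f_stop=15)); st('push2')
release(601.3)
robot.move_linear([530,110,280],speed=250)
w=cam('wrist'); save(w,'w11.png'); np.save('w11.npy',w,allow_pickle=True)
E
```

```text
False
down t 71.1 w 35.4 tcp [640.8 -52.8  19.6] F [-0.3 -0.3  0.8]
grip t 71.6 w 11.6 tcp [640.2 -52.5  18.9] F [-0.9  0.7  2.8]
pre t 73.7 w 11.7 tcp [600.6 113.8  51.5] F [-0.2 -0.7 -1.5]
in False
in t 75.1 w 11.6 tcp [601.2 224.4  51.5] F [-0.   0.4 -1.6]
low True
low t 75.3 w 12.0 tcp [602.1 224.5  48.3] F [-0.  -0.2  3.5]
push True
push t 76.0 w 11.9 tcp [601.9 244.2  48.3] F [-0.1 -1.5  3.2]
True
push2 t 76.3 w 11.9 tcp [602.  244.2  48.4] F [-0.1 -1.8  3.4]
rel t 78.2 w 32.6 tcp [598.8 150.2 218.7] F [-0.1  1.5 -0.3]
```

View pics/w11.png

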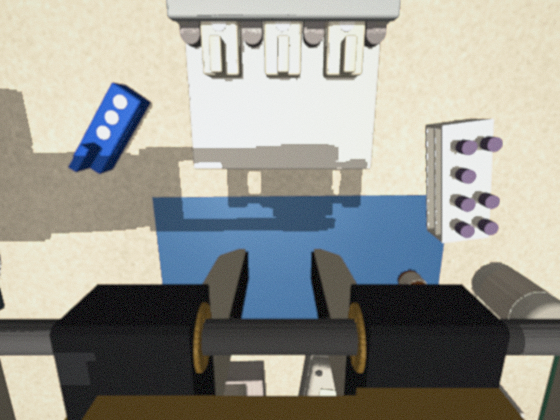

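```bash
python3 - <<'E'
import cv2
a=cv2.imread('pics/w11.png')
cv2.imwrite('pics/w11c.png',cv2.resize(a[0:100,160:410],None,fx=3.2,fy=3.2*1.5,interpolation=cv2.INTER_CUBIC))
E
```

```text
(no output)
```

View pics/w11c.png

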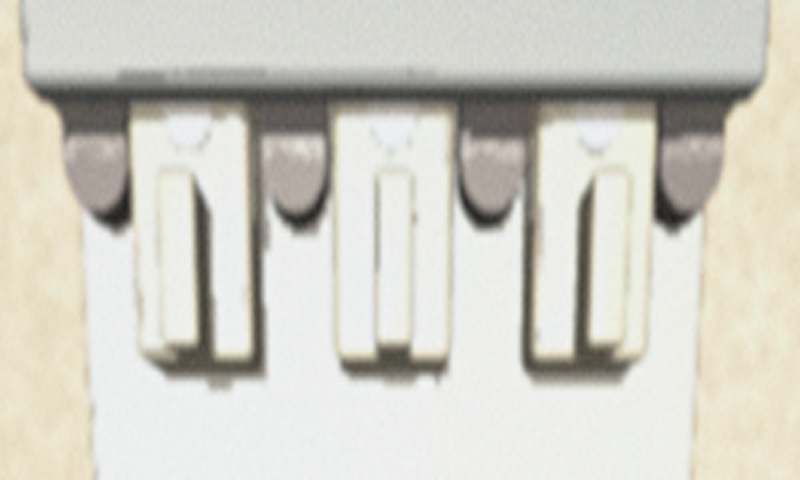

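All three tails line up at the same row, flush, and each second push moved nothing. Now the isolator goes back on.

```bash
python3 - <<'E'
from h import *
d=np.load('w11.npy',allow_pickle=True).item()
for u in (195,393,595): print(onz(d,160+u/3.2,358/4.8,68).round(1), onz(d,160+u/3.2,92/4.8,92).round(1))
y1=np.radians(172.2); P=[617,-229.5]
robot.move_gripper(0.5)
robot.move_ptp(P+[150],[pi,0,y1])
print(robot.move_linear(P+[95-OFF],speed=80,f_stop=8)); st('down')
robot.move_gripper(0.0); robot.sleep(0.2); st('grip')
z=robot.current_tcp_pos()[2]
if not 13<robot.current_gripper_width()*93<19: raise SystemExit
for a in np.arange(15,91,15):
    robot.move_ptp(P+[95-OFF],[pi,0,y1-np.radians(a)])
    print(a,robot.current_contact_force().round(1),robot.current_ft_torque().round(2))
robot.move_gripper(0.5)
robot.move_linear(P+[260],speed=200)
robot.move_ptp([340,-60,350],[pi,0,np.radians(82)])
t=cam('top'); save(t,'t12.png'); s=cam('scene'); save(s,'s12.png'); st()
E
```

```text
[467.1 228.5  68. ] [473.9 277.   92. ]
[534.7 227.9  68. ] [534.8 276.4  92. ]
[603.6 227.2  68. ] [596.9 275.8  92. ]
False
down t 82.2 w 46.3 tcp [ 617.5 -229.8   70.2] F [ 0.5  0.2 -0.1]
grip t 83.0 w 15.6 tcp [ 616.9 -230.8   69.7] F [-1.8 -5.3 -0.1]
15 [-0.8 -6.1  0.2] [-0.87  0.23  0.08]
30 [ 0.1 -5.6  1.4] [-0.98  0.28  0.04]
45 [ 0.4 -5.8  0.3] [-1.13  0.3  -0.05]
60 [ 1.2 -5.6  0.1] [-1.13  0.19 -0.13]
75 [ 2.  -4.9 -1.5] [-1.14  0.1  -0.17]
90 [ 2.4 -5.5 -0.9] [-1.12  0.03 -0.2 ]
 t 88.3 w 46.6 tcp [340.7 -60.6 349.5] F [ 0.1 -0.6  1. ]
```

View pics/t12.png

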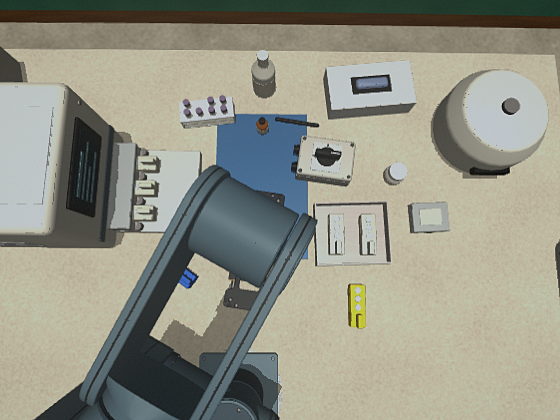

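View pics/s12.png

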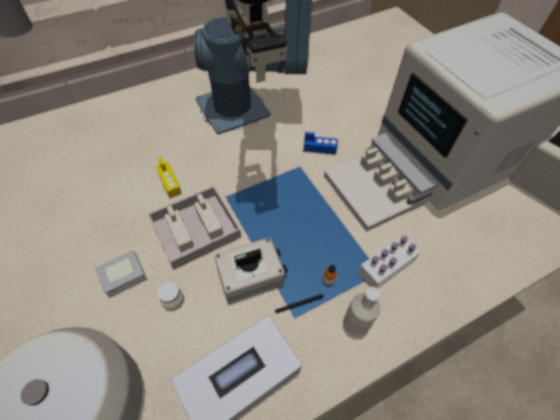

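The top view shows the handle bar along the long side at (327,155), as at the start. Both used packs are in the tray, all three fresh packs are in their lanes, and the bystanders are where they were.

```bash
python3 - <<'E'
from h import *
robot.hand_in(); st()
E
```

```text
the job is handed in; nothing more can be done
the job is handed in; nothing more can be done
```

The job is done and handed in, at about 88 s of the 210 s allowed. I switched the isolator off first, moved both used packs to the discard tray, then pushed the three fresh packs home, one per lane. Last, I turned the isolator back on.

**Last checks:**
- **Fresh packs:** the second push on each pack moved nothing, and all three tails sit flush. The tails measured 48.5 mm ahead of the cover edge against 50 nominal, which is within camera error.
- **Isolator and tray:** the final pictures show the handle bar along the long side of the box (on), both used packs in the tray, and the other things where they were.

**What disagreed or failed:**
- **Fingertip height:** the fingertips sit about 25 mm above the reported TCP. My first grasp at a used pack shut on nothing above its tab. I confirmed the offset by lightly touching that tab, with the isolator already off, and corrected for it.
- **Joint range:** the straight pull out of the bay was first refused for joint range, and nothing moved. I turned the gripper half round and continued.
- **Knocked pack:** the fresh pack near the dropper was knocked aside during the run, so I measured it again before picking it up.

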